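# Find the loose hold-down bolt on an inlay jig and hold its bracket open

### The job

One of the three hold-down bolts on the lacquer-board jig has worked loose and is to be replaced. First lock the side stop by turning its clamp knob clockwise until it is tight, so that the board cannot slip; then tap the bolt heads gently to find the one that sinks, and lift only that bolt's sprung bracket, at least halfway to upright (45 degrees). Finish while still holding the bracket up, steady, with the other two brackets shut and the board and everything lying about left where it was.

Things in the scene. Friction and masses are not known exactly. Their poses are not given: they have to be found in the camera images.
- jig: Fixed plywood jig for a lacquer board, bed 275 x 420 x 18 mm, flat on the bench. Origin at bench height under the middle bracket's nose; x points away over the bed to the row of three hinges (x +107 mm), y to the left, z up. Bed x -140 to +135, y -245 to +175 mm. Wooden fence at y +151 to +167 mm, top 40 mm above the bench.
- board: Loose black lacquered board 195 x 300 x 12 mm (0.55 kg) with an eggshell inlay, lying on the jig's bed. Origin at the centre of its underside (jig x -22, y 0, z 18 mm); its top is 30 mm above the bench.
- side_stop (a joint): Aluminium side stop (98 x 70 x 20 mm, top 39 mm above the bench) that bears on the board's right edge and slides in jig -y between two guides. Value in m: 0 against the board (1 mm play), growing to 0.03 as it slides away to the right. It slides with about 1 N while its clamp knob is free and holds over 20 N when the knob is tight.
- clamp_knob (a joint): Black T-shaped clamp knob on top of the side stop, turning about a vertical axis. Value in rad: starts between 0 and 0.3 (free); grows turning clockwise seen from above; bites at about 1.0, tight against its end stop at 1.4. It takes 0.12 N m, up to 0.2 at the end, and stays where it is left.
- knob_grip (a point): Point on the clamp knob's axis in the middle of its grip bar, 66 mm above the bench (jig x -60, y -187 mm). The bar is 50 mm long, 15 mm thick and 24 mm high (54 to 78 mm above the bench); this point's x axis lies along the bar and turns with it (along the jig's x when the knob reads 0).
- strap_left: Steel hold-down strap, at the robot's left (jig y +110 mm), 28 x 8 mm, its rubber boot on the board. Origin on the hinge axis (jig x +107 mm, 56 mm above the bench); nose to -x, 110 mm long; frame tilts with it. Ribbed grey lift tab at the nose, 26 long, 30 wide (along y), 12 thick, middle at x -97 mm, z 0 (when shut 26 mm above the board, space beside and under it free).
- bracket_left (a joint): Hinge of that strap, axis along the jig's y. Value in rad: 0 shut and level on the board, growing as the nose swings up and away over the hinge, end stop at 1.3. A spring pulls it shut (0.15 N m shut, 0.26 N m at 1 rad, plus the strap's weight, 0.14 kg with its bolt: about 2 to 3 N at the tab), so it falls shut if let go.
- head_left: Head of that strap's hold-down bolt, origin at the centre of its top face: dark hexagon 17 mm across flats, 9.5 mm thick, on a 10 mm shank, 60 mm from the hinge axis (37 mm from the tab's middle). The top is 82 mm above the bench and 22 mm above the strap.
- bolt_left (a joint): How far that bolt has sunk into its strap, in m. All three start at 0 and look alike. A firm bolt gives less than 1 mm under a tap; the loose one slides down with about 3 N, 5 mm to its stop, and stays down. Which is loose changes from start to start.
- strap_mid: Steel hold-down strap, in the middle (jig y 0), 28 x 8 mm, its rubber boot on the board. Origin on the hinge axis (jig x +107 mm, 56 mm above the bench); nose to -x, 110 mm long; frame tilts with it. Ribbed grey lift tab at the nose, 26 long, 30 wide (along y), 12 thick, middle at x -97 mm, z 0 (when shut 26 mm above the board, space beside and under it free).
- bracket_mid (a joint): Hinge of that strap, axis along the jig's y. Value in rad: 0 shut and level on the board, growing as the nose swings up and away over the hinge, end stop at 1.3. A spring pulls it shut (0.15 N m shut, 0.26 N m at 1 rad, plus the strap's weight, 0.14 kg with its bolt: about 2 to 3 N at the tab), so it falls shut if let go.
- head_mid: Head of that strap's hold-down bolt, origin at the centre of its top face: dark hexagon 17 mm across flats, 9.5 mm thick, on a 10 mm shank, 60 mm from the hinge axis (37 mm from the tab's middle). The top is 82 mm above the bench and 22 mm above the strap.
- bolt_mid (a joint): How far that bolt has sunk into its strap, in m. All three start at 0 and look alike. A firm bolt gives less than 1 mm under a tap; the loose one slides down with about 3 N, 5 mm to its stop, and stays down. Which is loose changes from start to start.
- strap_right: Steel hold-down strap, at the robot's right (jig y -110 mm), 28 x 8 mm, its rubber boot on the board. Origin on the hinge axis (jig x +107 mm, 56 mm above the bench); nose to -x, 110 mm long; frame tilts with it. Ribbed grey lift tab at the nose, 26 long, 30 wide (along y), 12 thick, middle at x -97 mm, z 0 (when shut 26 mm above the board, space beside and under it free).
- bracket_right (a joint): Hinge of that strap, axis along the jig's y. Value in rad: 0 shut and level on the board, growing as the nose swings up and away over the hinge, end stop at 1.3. A spring pulls it shut (0.15 N m shut, 0.26 N m at 1 rad, plus the strap's weight, 0.14 kg with its bolt: about 2 to 3 N at the tab), so it falls shut if let go.
- head_right: Head of that strap's hold-down bolt, origin at the centre of its top face: dark hexagon 17 mm across flats, 9.5 mm thick, on a 10 mm shank, 60 mm from the hinge axis (37 mm from the tab's middle). The top is 82 mm above the bench and 22 mm above the strap.
- bolt_right (a joint): How far that bolt has sunk into its strap, in m. All three start at 0 and look alike. A firm bolt gives less than 1 mm under a tap; the loose one slides down with about 3 N, 5 mm to its stop, and stays down. Which is loose changes from start to start.
- cork_block: Cork pressing block 45 x 70 x 24 mm lying on the board near its front right corner. Bystander. Origin under its centre.
- shell_knife: Small inlay knife, wooden handle, 130 mm long, 10 mm high, lying on the board near its front left. Bystander. Origin about its middle, on its underside.
- lacquer_bowl: Black plastic bowl, 110 mm across, 50 mm high, beside the jig on the left. Bystander. Origin under its centre.
- wrench: Open-ended steel wrench 180 mm long, 8 mm high, lying on the bench to the right of the jig. Bystander. Origin under its middle.
- flat_brush: Flat brush 190 mm long, 20 mm high, lying on the bench at the left. Bystander. Origin under its middle.
- clear_cup: Clear plastic cup, 84 mm across, 110 mm high, on the bench at the right. Bystander. Origin under its centre.
- sample_panel: Small black lacquer sample 130 x 100 x 10 mm, lying on the bench at the left. Bystander. Origin under its centre.

How it is judged (in metres and radians):
On the way, in this order (a step that is already met when the one before it is completed fails the run):
1. the side stop is locked: its clamp knob is turned clockwise to at least 1.2 rad, all brackets shut and no bolt tapped down yet (value of joint clamp_knob above 1.2 rad and value of joint each of bracket_left, bracket_mid, bracket_right below 0.1 rad), for 0.2 s.
2. the loose bolt is found: a tap has pushed it down at least 2.5 mm, all brackets still shut (value of joint any of bolt_left, bolt_mid, bolt_right above 0.0025 m and value of joint each of bracket_left, bracket_mid, bracket_right below 0.1 rad), for 0.1 s.
At the end, for the whole second after the job is handed in: Fingers hold the loose bolt's bracket still above 0.75 rad, with over 0.5 N on the strap; its bolt is down over 2.5 mm, the other bolts under 2 mm and their brackets under 0.1 rad; knob over 1.15 rad, side stop under 6 mm, board within 10 mm of its start (value of joint clamp_knob above 1.15 rad and value of joint side_stop below 0.006 m and distance of board from where it was at the start of the episode below 0.01 m and ((value of joint bolt_left above 0.0025 m and value of joint bracket_left above 0.75 rad and velocity of joint bracket_left between -0.15 and 0.15 rad/s and contact force between strap_left and the fingers above 0.5 N and contact force between strap_left and board below 0.2 N and value of joint each of bracket_mid, bracket_right below 0.1 rad and value of joint each of bolt_mid, bolt_right below 0.002 m) or (value of joint bolt_mid above 0.0025 m and value of joint bracket_mid above 0.75 rad and velocity of joint bracket_mid between -0.15 and 0.15 rad/s and contact force between strap_mid and the fingers above 0.5 N and contact force between strap_mid and board below 0.2 N and value of joint each of bracket_left, bracket_right below 0.1 rad and value of joint each of bolt_left, bolt_right below 0.002 m) or (value of joint bolt_right above 0.0025 m and value of joint bracket_right above 0.75 rad and velocity of joint bracket_right between -0.15 and 0.15 rad/s and contact force between strap_right and the fingers above 0.5 N and contact force between strap_right and board below 0.2 N and value of joint each of bracket_left, bracket_mid below 0.1 rad and value of joint each of bolt_left, bolt_mid below 0.002 m))); the arm keeps its last pose, push and grip.
It fails at once if a bracket is lifted (over 0.2 rad) whose bolt has not been found loose ((value of joint bracket_left above 0.2 rad and value of joint bolt_left below 0.0015 m) or (value of joint bracket_mid above 0.2 rad and value of joint bolt_mid below 0.0015 m) or (value of joint bracket_right above 0.2 rad and value of joint bolt_right below 0.0015 m)).
It fails at once if a bolt is struck hard (over 80 N) (contact force between any of head_left, head_mid, head_right and the fingers above 80 N).
It fails at once if the board is shifted by more than 15 mm (distance of board from where it was at the start of the episode above 0.015 m).
It fails at once if a bystander is pushed (over 30 mm) or tipped (distance of any of cork_block, shell_knife, lacquer_bowl, wrench, flat_brush, clear_cup, sample_panel from where it was at the start of the episode above 0.03 m or angle between any of cork_block, shell_knife, lacquer_bowl, wrench, flat_brush, clear_cup, sample_panel's own z axis and vertical above 0.6 rad).
It also fails if it takes over 64 s, if anything falls off the work surface, if the arm or the gripper's body presses on something with over 40 N, if the wrist force passes 120 N, or if a joint passes its speed limit or range.

### The arm

A 6-joint arm with a two-finger parallel gripper is mounted at the origin on the work surface. World frame = base frame: x ahead of the robot, y to its left, z up, the work surface at z = 0. Lengths are in m, angles in degrees, forces in N, time in s.
With the tool pointing down it reaches from about 0.35 to 0.875 m from the base axis. Payload 4.2 kg.
Tool frame: the origin (TCP) lies between the finger pads; the fingertips stand 17 mm ahead of it and the grasp point (between the pads) lies 2 mm behind it; z points along the fingers, y is the line along which they close (so a half turn about z gives the same grasp; the last joint's range is limited). The gripper opens to 87 mm and grips with 3 to 60 N. Pads are 19 mm wide; open, the fingers measure 117 mm over their backs; the gripper's body (75 mm by 190 mm) begins 51 mm behind the grasp point.
Start: joints at [86.608, 22.042, 0.453, 0, -68.411, -14.817], TCP at [0.195, 0.594, 0.24] pointing down, gripper open.
Joint ranges: [-179.83, 179.83], [-69.29, 118.12], [-61.27, 80.66], [-181.25, 117.63], [-171.15, -9.14], [-177.46, 177.46]. Speed limits (degrees/s): [159.86, 159.86, 180, 180, 180, 180].

### API

Orientations are given as a 3x3 rotation matrix whose columns are the frame's x, y, z axes.
In Python, from station import sense, capture, r, masks_of gives the robot as it stands.
- The arm moves only by the tool apply_moves, never from a script. Its argument "steps" is a list that holds one entry, the list of rows, each a list of 7 numbers: the opening, from 0 (shut) to 1 (fully open), then the shift along the tool's x, y, z in mm, then the turn, a rotation vector about the tool's x, y, z in rad. A call has 1 to 12 rows; each row shifts and turns the commanded pose from where the row before left it, along the tool's axes as they then stand; what a row does not reach is not made up. A row lasts 1/8 s, in which the tool goes at most 62.5 mm and 10.7 degrees, less where a joint would pass 70% of its speed; a pose out of reach is approached as far as the arm can. A call with a gripper value outside its range is refused whole. The fingers move at their own pace and stop on an object; the grip force is fixed at half the most. Time passes only in rows, so rows that do not move let the fingers close. It gives the time, the measured TCP pose, the force and the opening at its end, in the units of the state.
- sense(): the state, without advancing time (a new reading comes with each control period).
- capture(name): name is "scene" or "side" or "wrist"; returns a dict with "color" (384x512x3 uint8, red, green, blue), "vfov" (degrees; the focal length in pixels is half the picture's height over the tangent of half this angle, whatever the lens; pixels are square), "cx", "cy" (the principal point, pixels), "dist" ([k1, k2, p1, p2, k3] as OpenCV has them; the pictures are not rectified), "T" (4x4, takes a point from camera to world coordinates). Camera axes: x right, y down, z forward; pixel columns grow to the right and rows downward; lengths in m; the calibration is good to about 2 mm. A picture is of the moment at which its call begins. There is no depth.
- r.finish_job(): hands the job in, once; it reports no verdict.
Trained networks look in a picture, given as the dict that the camera call returned (one of the last four; its "shot" number tells which), for a name from the list of things; names that differ only in an ending like _2 or _b are one class to them, and where a whole thing is asked for, a point or a joint stands for the part that bears it (a point fixed in the world has none). Each returns a list of dicts, best first, with "confidence" (0 to 1); they miss things now and then, are a little off and sometimes report something else, mostly with a low value. They report only what shows in the picture. A call takes as long as a camera call.
- masks_of(picture, thing): "pixels" (384x512 bool, what is visible of it) and "box" ([left, top, width, height] in pixels, round what is visible of it).
The state is a dict: "time_s": time; "joints": joint angles; "joint_velocities": joint speeds; "effort": joint torques, N m; "tcp_pos": TCP position; "ee_rot": TCP orientation; "wrist_force": force on the tool from outside, world axes, zero at the start; "moment": the same for the moment, N m; "gripper_width": opening from 0.0 (shut) to 1.0 (fully open).
Only numpy, scipy, OpenCV 4.12 (cv2) and the standard library are available. Lean on these libraries where they do the work, as an engineer would, in place of code of your own. Each camera call takes 0.05 s, during which the arm holds its last target. There are 200 camera calls.

## Working session

There is one attempt and no reset: what is moved stays moved. The work goes in short steps, Python scripts to look and compute and a tool call to move; the robot and the scene stay as the last step left them, time stands still between calls to the robot, and variables do not carry over. Pictures are saved under pics/ and viewed, on a budget of 10 in all, crops included, one or two more only if the job needs it, and the job is handed in when it is done.

Besides the shell and the picture viewer there is one more tool, called after "Request:" as name(argument=value, ...), one argument or row to a line, values as JSON. apply_moves: Moves the arm, as the interface text tells. Its arguments: {"type":"object","properties":{"steps":{"type":"array","items":{"type":"array","items":{"type":"array","items":{"type":"number"}}}}},"required":["steps"]}

```bash
ls; mkdir -p pics; python3 - <<'E'
from station import sense,capture
import cv2,numpy as np
print(sense())
ims=[]
for n in("scene","side"):
    c=capture(n);ims.append(c["color"]);print(n,c["vfov"],c["cx"],c["cy"],c["dist"],c["T"])
    cv2.imwrite(f"pics/{n}0.png",c["color"][:,:,::-1])
E
```

```text
pics
{'time_s': 0.0, 'joints': array([ 8.66072677e+01,  2.20887303e+01,  3.81068937e-01, -3.06395331e-02,
       -6.84117792e+01, -1.48139769e+01]), 'joint_velocities': array([-0.05612686,  0.01486712,  0.0125043 , -0.00364794,  0.09226336,
       -0.01235045]), 'effort': array([ 1.37600468e-04, -3.90668392e+01,  1.87405121e+01,  4.21974555e+00,
        1.08983635e-02, -2.01283342e-04]), 'tcp_pos': array([0.19510176, 0.59317193, 0.2384855 ]), 'ee_rot': array([[ 9.49873832e-01, -3.12632883e-01, -6.19741832e-04],
       [-3.12633493e-01, -9.49871618e-01, -2.05149974e-03],
       [ 5.26911028e-05,  2.14241798e-03, -9.99997704e-01]]), 'wrist_force': array([ 0.20255416,  0.80596127, -0.08387873]), 'moment': array([ 0.02160879, -0.05556227,  0.00926454]), 'gripper_width': 0.9977525439971526}
scene 44.44885165834655 261.34366620262875 189.48031736450648 [-0.02169148  0.          0.          0.          0.        ] [[ 0.36842014  0.58368827 -0.72358455  1.80732733]
 [ 0.92962683 -0.22479029  0.29199876 -0.53620681]
 [ 0.00778147 -0.78024184 -0.62542955  1.18788569]
 [ 0.          0.          0.          1.        ]]
side 46.569298202969456 263.73160510909645 186.75895857711046 [-0.04415813  0.          0.          0.          0.        ] [[ 0.93958013 -0.2273918   0.25589479  0.15694465]
 [-0.34216422 -0.64700794  0.68139883 -1.06820233]
 [ 0.01062145 -0.72778685 -0.68572114  1.1478183 ]
 [ 0.          0.          0.          1.        ]]
```

View pics/scene0.png

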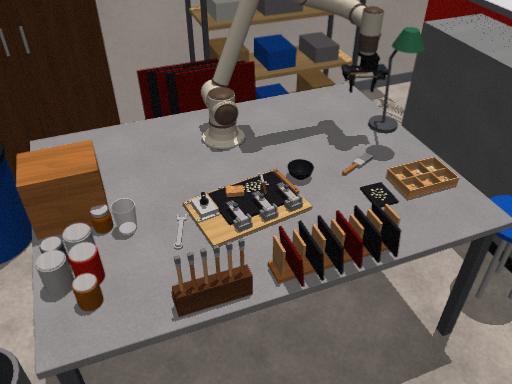

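View pics/side0.png

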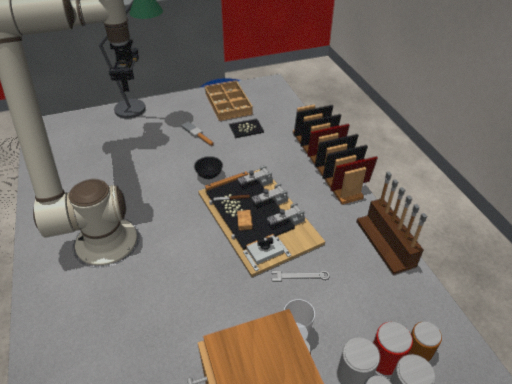

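The scene picture shows the jig at about (250,205), with the knob at (203,200) and the three straps at (238,218), (263,207) and (288,197). In the side picture the knob is at (265,243) and the straps at (290,215), (268,197) and (257,178). Next I fit the jig pose from masks.

```bash
cat > h.py <<'E'
import numpy as np,cv2
from scipy.optimize import least_squares
from station import sense,capture,masks_of
def proj(c,P):
    T=np.linalg.inv(c["T"]);f=192/np.tan(np.radians(c["vfov"]/2))
    K=np.array([[f,0,c["cx"]],[0,f,c["cy"]],[0,0,1]])
    return cv2.projectPoints((np.atleast_2d(P)@T[:3,:3].T+T[:3,3]),np.zeros(3),np.zeros(3),K,np.array(c["dist"]))[0][:,0]
def jig2w(p,P):
    P=np.atleast_2d(P);c,s=np.cos(p[2]),np.sin(p[2])
    return np.c_[p[0]+c*P[:,0]-s*P[:,1],p[1]+s*P[:,0]+c*P[:,1],P[:,2]]
PTS={"head_left":(47,110,77),"head_mid":(47,0,77),"head_right":(47,-110,77),"clamp_knob":(-60,-187,66)}
def cents(c,names):
    o={}
    for n in names:
        m=masks_of(c,n)
        print(c["shot"],n,[(round(d["confidence"],2),[int(v) for v in d["box"]],int(d["pixels"].sum())) for d in m[:4]])
        if m: 
            v,u=np.nonzero(m[0]["pixels"]);o[n]=(u.mean(),v.mean())
    return o
E
python3 - <<'E'
from h import *
for n in("scene","side"):
    c=capture(n); o=cents(c,["jig","board","head_left","strap_left","strap_mid","strap_right","clamp_knob","lacquer_bowl","clear_cup","wrench","cork_block"])
    print({k:np.round(v,1) for k,v in o.items()})
E
```

```text
3 jig [(0.95, [184, 170, 125, 75], 3532), (0.23, [358, 180, 39, 27], 548)]
3 board [(0.66, [211, 171, 72, 53], 1566)]
3 head_left []
3 strap_left [(0.56, [277, 181, 16, 16], 161)]
3 strap_mid [(0.73, [209, 171, 73, 51], 1628), (0.47, [251, 188, 19, 18], 179)]
3 strap_right [(0.5, [361, 183, 37, 24], 553), (0.48, [230, 200, 17, 19], 154)]
3 clamp_knob [(0.51, [202, 192, 8, 13], 81)]
3 lacquer_bowl [(0.83, [289, 161, 23, 18], 416)]
3 clear_cup [(0.87, [110, 196, 27, 37], 736)]
3 wrench [(0.72, [174, 214, 13, 36], 215), (0.53, [225, 200, 21, 22], 192), (0.23, [195, 191, 25, 25], 442)]
3 cork_block [(0.63, [225, 185, 18, 11], 182)]
{'jig': array([244.4, 213.5]), 'board': array([250.1, 196. ]), 'strap_left': array([285.4, 189.9]), 'strap_mid': array([249.6, 195.6]), 'strap_right': array([379.5, 194.3]), 'clamp_knob': array([204. , 198.7]), 'lacquer_bowl': array([300.2, 168.7]), 'clear_cup': array([124.2, 215.2]), 'wrench': array([179.6, 231.7]), 'cork_block': array([234.5, 190.5])}
4 jig [(0.64, [193, 170, 131, 108], 4506)]
4 board [(0.72, [203, 180, 89, 70], 2796), (0.4, [250, 183, 34, 21], 260)]
4 head_left []
4 strap_left [(0.68, [235, 169, 29, 15], 216)]
4 strap_mid [(0.59, [253, 187, 24, 13], 172)]
4 strap_right [(0.82, [269, 205, 23, 17], 249)]
4 clamp_knob [(0.57, [181, 124, 31, 23], 174), (0.54, [255, 236, 20, 13], 179)]
4 lacquer_bowl [(0.63, [193, 156, 29, 22], 486), (0.22, [235, 168, 28, 14], 185)]
4 clear_cup [(0.76, [285, 295, 29, 45], 734)]
4 wrench [(0.68, [275, 273, 49, 7], 273), (0.18, [232, 119, 30, 18], 460)]
4 cork_block []
{'jig': array([268.9, 225.9]), 'board': array([246.9, 211.3]), 'strap_left': array([251.1, 176.9]), 'strap_mid': array([265.6, 195.4]), 'strap_right': array([281.8, 215.6]), 'clamp_knob': array([195.1, 131.6]), 'lacquer_bowl': array([207.7, 166.5]), 'clear_cup': array([301.7, 314.7]), 'wrench': array([297.1, 275.2])}
```

```bash
python3 - <<'E'
from h import *
a=cv2.imread("pics/scene0.png")[160:250,170:330];b=cv2.imread("pics/side0.png")[155:285,185:335]
a=cv2.resize(a,None,fx=5,fy=5,interpolation=3);cv2.imwrite("pics/a.png",a)
b=cv2.resize(b,None,fx=4.5,fy=4.5,interpolation=3);cv2.imwrite("pics/b.png",b)
E
```

```text
(no output)
```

View pics/a.png

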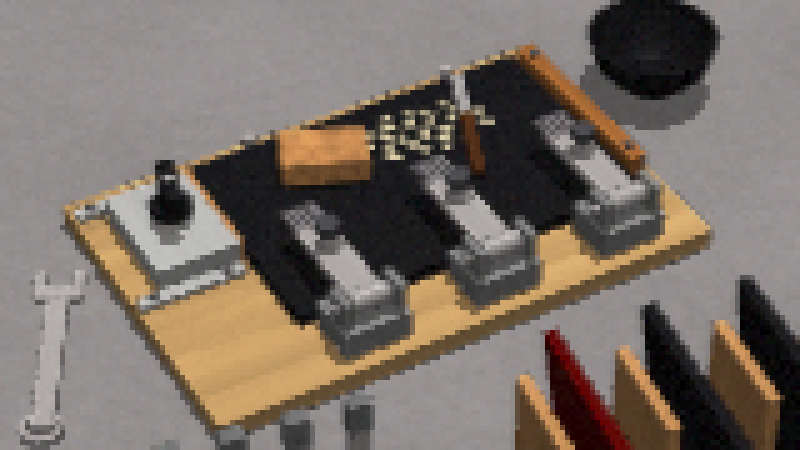

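View pics/b.png

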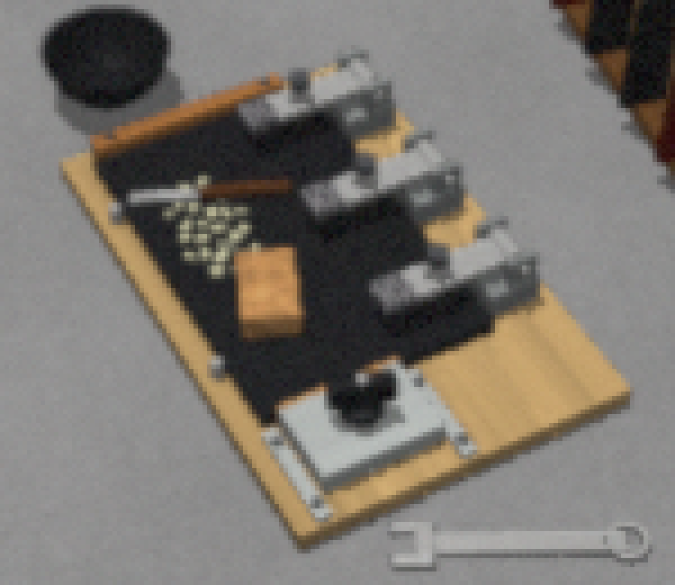

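The scene crop shows bed corners at (66,208), (215,428) and (712,233), with head tops at (580,128), (457,175) and (328,223). The side crop shows bed corners at (62,163), (303,535) and (630,392), with heads at (300,75), (366,160) and (440,252).

```bash
python3 - <<'E'
from h import *
C=[(-140,-245,18),(135,-245,18),(135,175,18),(47,110,80),(47,0,80),(47,-110,80)]
D=[(-140,175,18),(-140,-245,18),(135,-245,18),(47,110,80),(47,0,80),(47,-110,80)]
s=np.array([(66,208),(215,425),(712,233),(580,128),(457,175),(328,223)])/5+[170,160]
d=np.array([(62,163),(303,535),(630,392),(300,75),(366,160),(440,252)])/4.5+[185,155]
c1=capture("scene");c2=capture("side")
f=lambda p:np.r_[(proj(c1,jig2w(p,np.array(C)/1e3))-s).ravel(),(proj(c2,jig2w(p,np.array(D)/1e3))-d).ravel()]
r=least_squares(f,[0.55,0,0]);print(r.x,np.degrees(r.x[2]));print(f(r.x).reshape(-1,2).round(1))
p=r.x
for n,q in{**PTS,"bowlish":(0,200,0)}.items():print(n,jig2w(p,np.array(q)/1e3).round(4))
E
```

```text
[ 0.51095996 -0.03724359  0.15202544] 8.710415895636245
[[-0.9 -0.7]
 [ 0.4  0.3]
 [ 0.3 -0.7]
 [ 0.6  0.4]
 [ 0.3  0.2]
 [-0.1  0.1]
 [-0.4 -0.6]
 [-0.8  0.5]
 [ 1.  -0.6]
 [ 0.1  0.7]
 [ 0.2  0.4]
 [-0.1  0.3]]
head_left [[0.5408 0.0786 0.077 ]]
head_mid [[ 0.5574 -0.0301  0.077 ]]
head_right [[ 0.5741 -0.1389  0.077 ]]
clamp_knob [[ 0.48   -0.2312  0.066 ]]
bowlish [[0.4807 0.1604 0.    ]]
```

Request:
apply_moves(
  steps=[
    [[1, 46, 36.5, 0, 0, 0, 0], [1, 46, 36.5, 0, 0, 0, 0], [1, 46, 36.5, 0, 0, 0, 0], [1, 46, 36.5, 0, 0, 0, 0], [1, 46, 36.5, 0, 0, 0, 0], [1, 46, 36.5, 0, 0, 0, 0], [1, 46, 36.5, 0, 0, 0, 0], [1, 26, 55, 0, 0, 0, 0], [1, 26, 55, 0, 0, 0, 0], [1, 26, 55, 0, 0, 0, 0], [1, 26, 55, 0, 0, 0, 0], [1, 26, 55, 0, 0, 0, 0]],
  ],
)

```text
time_s: 2.9
tcp_pos: [0.4589, -0.0534, 0.2401]
ee_rot: [[0.95, -0.312, 0.001], [-0.312, -0.95, 0.0], [0.001, -0.001, -1.0]]
wrist_force: [1.2, 0.8, -0.1]
gripper_width: 1.001
```

Request:
apply_moves(
  steps=[
    [[0.6, 26, 55, 0, 0, 0, -0.16], [0.6, 26, 55, 0, 0, 0, -0.16], [0.6, 0, 0, 0, 0, 0, 0], [0.6, 0, 0, 0, 0, 0, 0]],
  ],
)

```text
time_s: 3.4
tcp_pos: [0.4816, -0.1632, 0.2394]
ee_rot: [[1.0, -0.018, -0.0], [-0.018, -1.0, 0.0], [-0.0, -0.0, -1.0]]
wrist_force: [0.0, -0.3, -0.7]
gripper_width: 0.648
```

```bash
python3 - <<'E'
from h import *
s=sense();print(s["time_s"],s["joints"].round(1),s["tcp_pos"].round(4),s["ee_rot"].round(3))
c=capture("wrist");cv2.imwrite("pics/w1.png",c["color"][:,:,::-1]);print(c["T"].round(3),c["vfov"],c["dist"])
p=[.51096,-.03724,.15203]
for q in [(-60,-187,78),(-35,-187,78),(47,-110,82),(47,0,82),(-140,-245,18)]: print(q,proj(c,jig2w(p,np.array(q)/1e3)).round(1))
E
```

```text
3.4 [ -0.4  10.7 -15.6  -0.  -63.7  89.4] [ 0.4816 -0.1632  0.2394] [[ 1.    -0.018 -0.   ]
 [-0.018 -1.     0.   ]
 [-0.    -0.    -1.   ]]
[[-0.018 -0.958 -0.287  0.56 ]
 [-1.     0.017  0.006 -0.164]
 [-0.     0.287 -0.958  0.384]
 [ 0.     0.     0.     1.   ]] 65.10879289896161 [-0.01886713  0.          0.          0.          0.        ]
(-60, -187, 78) [[319.9 175.5]]
(-35, -187, 78) [[317.3 152.3]]
(47, -110, 82) [[228.   82.5]]
(47, 0, 82) [[117.2 103.1]]
(-140, -245, 18) [[361.  215.1]]
```

View pics/w1.png

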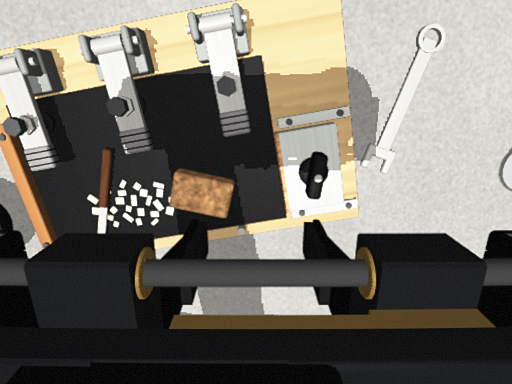

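The wrist picture shows the knob bar from (319,155) to (313,195), about -8° in the world, so the knob reads about 0.3. The heads are at (227,86), (119,106) and (14,126). I refit with these.

```bash
python3 - <<'E'
from h import *
C=[(47,110,82),(47,0,82),(47,-110,82),(-60,-187,72),(-140,-245,18)]
o=np.array([(14,125),(119,105.5),(227,85.5),(316,175.5),(357.5,215.5)])
c=capture("wrist")
f=lambda p:(proj(c,jig2w(p,np.array(C)/1e3))-o).ravel()
r=least_squares(f,[0.51,-.037,0.15]);p=r.x;print(p,np.degrees(p[2]));print(f(p).reshape(-1,2).round(1))
for n,q in PTS.items():print(n,jig2w(p,np.array(q)/1e3).round(4))
s=sense();print(s["ee_rot"].T@(jig2w(p,[[-.06,-.187,.066]])[0]-s["tcp_pos"]))
E
```

```text
[ 0.50881425 -0.03573637  0.15145312] 8.677624464158207
[[-1.8 -0.1]
 [-2.1 -0.2]
 [ 0.4 -0.4]
 [ 1.8  0.8]
 [ 2.5  1.4]]
head_left [[0.5387 0.0801 0.077 ]]
head_mid [[ 0.5553 -0.0286  0.077 ]]
head_right [[ 0.5719 -0.1374  0.077 ]]
clamp_knob [[ 0.4777 -0.2296  0.066 ]]
[-0.00294304  0.06749247  0.17370143]
```

Request:
apply_moves(
  steps=[
    [[0.6, -1.5, 34, 0, 0, 0, 0], [0.6, -1.5, 34, 0, 0, 0, 0], [0.6, 0, 0, 0, 0, 0, 0.12], [0.6, 0, 0, 60, 0, 0, 0], [0.6, 0, 0, 60, 0, 0, 0], [0.6, 0, 0, 30, 0, 0, 0], [0.6, 0, 0, 20, 0, 0, 0], [0.6, 0, 0, 0, 0, 0, 0]],
  ],
)

```text
time_s: 4.5
tcp_pos: [0.477, -0.2296, 0.0685]
ee_rot: [[0.991, -0.134, -0.003], [-0.134, -0.991, 0.001], [-0.003, -0.0, -1.0]]
wrist_force: [-0.6, 0.6, 0.8]
gripper_width: 0.597
```

```bash
python3 - <<'E'
from h import *
s=sense();print(s["time_s"],s["joints"].round(1),s["tcp_pos"].round(4),s["ee_rot"].round(3),s["wrist_force"].round(1))
c=capture("wrist");cv2.imwrite("pics/w2.png",c["color"][:,:,::-1])
E
```

```text
4.5 [ -8.1  24.  -25.1  -0.  -41.1  90.4] [ 0.477  -0.2296  0.0685] [[ 0.991 -0.134 -0.003]
 [-0.134 -0.991  0.001]
 [-0.003 -0.    -1.   ]] [-0.6  0.6  0.8]
```

View pics/w2.png

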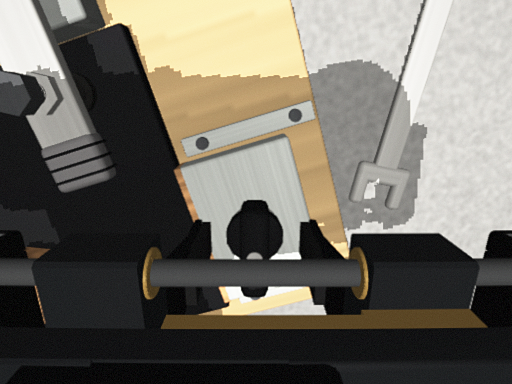

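The bar at (255,250) is centred between the fingers, so I grip and turn clockwise.

Request:
apply_moves(
  steps=[
    [[0, 0, 0, 0, 0, 0, 0], [0, 0, 0, 0, 0, 0, 0], [0, 0, 0, 0, 0, 0, 0], [0, 0, 0, 0, 0, 0, 0.16], [0, 0, 0, 0, 0, 0, 0.16], [0, 0, 0, 0, 0, 0, 0.16], [0, 0, 0, 0, 0, 0, 0.16], [0, 0, 0, 0, 0, 0, 0.16], [0, 0, 0, 0, 0, 0, 0.16], [0, 0, 0, 0, 0, 0, 0.1], [0, 0, 0, 0, 0, 0, 0.05], [0, 0, 0, 0, 0, 0, 0]],
  ],
)

```text
time_s: 6.05
tcp_pos: [0.4788, -0.2327, 0.0732]
ee_rot: [[0.32, -0.947, 0.003], [-0.947, -0.32, -0.003], [0.004, -0.002, -1.0]]
wrist_force: [-4.2, -3.6, 16.6]
gripper_width: 0.189
```

```bash
python3 - <<'E'
from h import *
s=sense();print(s["time_s"],s["joints"].round(1),s["tcp_pos"].round(4),s["ee_rot"].round(3),s["wrist_force"].round(1),s["moment"].round(2),s["gripper_width"]*87)
x=s["ee_rot"][:,0];print("knob est",.1515-np.arctan2(x[1],x[0]))
E
```

```text
6.05 [ -8.4  23.6 -24.8   0.2 -41.3  26.9] [ 0.4788 -0.2327  0.0732] [[ 0.32  -0.947  0.003]
 [-0.947 -0.32  -0.003]
 [ 0.004 -0.002 -1.   ]] [-4.2 -3.6 16.6] [-0.64  1.39  0.1 ] 16.414432531410554
knob est 1.396346282861475
```

Request:
apply_moves(
  steps=[
    [[0.6, 0, 0, 0, 0, 0, 0], [0.6, 0, 0, 0, 0, 0, 0], [0.6, 0, 0, 0, 0, 0, 0], [0.6, 0, 0, -60, 0, 0, 0], [0, 0, 0, -60, 0, 0, 0], [0, 0, 0, 0, 0, 0, 0], [0, 0, 0, 0, 0, 0, 0]],
  ],
)

```text
time_s: 6.92
tcp_pos: [0.4767, -0.2309, 0.1889]
ee_rot: [[0.318, -0.948, -0.001], [-0.948, -0.318, 0.001], [-0.001, 0.001, -1.0]]
wrist_force: [0.5, 0.2, 0.5]
gripper_width: 0.337
```

```bash
python3 - <<'E'
from h import *
s=sense();print(s["time_s"],s["joints"].round(1),s["tcp_pos"].round(4),s["wrist_force"].round(1))
c=capture("wrist");cv2.imwrite("pics/w3.png",c["color"][:,:,::-1])
p=[.5088,-.0357,.1515]
for q in [(-60,-187,78),(-35,-187,78),(47,-110,82),(47,0,82),(47,110,82)]: print(q,proj(c,jig2w(p,np.array(q)/1e3)).round(1))
E
```

```text
6.925 [ -8.3  15.4 -17.1  -0.1 -57.6  26.9] [ 0.4767 -0.2309  0.1889] [0.5 0.2 0.5]
(-60, -187, 78) [[253.1 190. ]]
(-35, -187, 78) [[225.3 185.3]]
(47, -110, 82) [[126.7 249.8]]
(47, 0, 82) [[122.1 342.4]]
(47, 110, 82) [[118.7 416.9]]
```

View pics/w3.png

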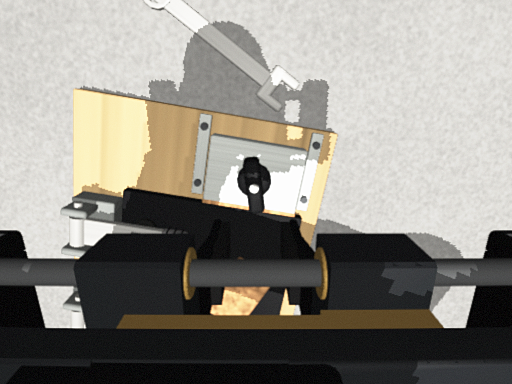

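The bar stands along the tool axis at about 1.39 rad, so the knob is tight. Now to the right head.

Request:
apply_moves(
  steps=[
    [[0, -19, -40, 0, 0, 0, 0], [0, -19, -40, 0, 0, 0, 0], [0, -19, -40, 0, 0, 0, 0], [0, 0, 0, 0, 0, 0, -0.175], [0, 0, 0, 0, 0, 0, -0.175], [0, 0, 0, 0, 0, 0, -0.175], [0, 0, 0, 0, 0, 0, -0.175], [0, 0, 0, 0, 0, 0, -0.175], [0, 0, 0, 0, 0, 0, -0.175], [0, 0, 0, 0, 0, 0, -0.175], [0, 0, 0, 0, 0, 0, -0.175], [0, 0, 0, 0, 0, 0, 0]],
  ],
)

```text
time_s: 8.48
tcp_pos: [0.5723, -0.1389, 0.1874]
ee_rot: [[0.989, 0.15, -0.004], [0.15, -0.989, 0.0], [-0.004, -0.001, -1.0]]
wrist_force: [0.2, 0.2, -0.7]
gripper_width: 0.003
```

```bash
python3 - <<'E'
from h import *
s=sense();print(s["time_s"],s["joints"].round(1),s["tcp_pos"].round(4),s["ee_rot"].round(3),s["wrist_force"].round(1))
c=capture("wrist");cv2.imwrite("pics/w4.png",c["color"][:,:,::-1])
for p in([.5088,-.0357,.1515],[.51096,-.03724,.15203]):
  for q in [(47,-110,82),(47,0,82),(47,110,82)]: print(q,proj(c,jig2w(p,np.array(q)/1e3)).round(1))
E
```

```text
8.475 [  2.1  21.   -9.   -0.  -60.3  96.6] [ 0.5723 -0.1389  0.1874] [[ 0.989  0.15  -0.004]
 [ 0.15  -0.989  0.   ]
 [-0.004 -0.001 -1.   ]] [ 0.2  0.2 -0.7]
(47, -110, 82) [[253.7 191. ]]
(47, 0, 82) [[128.1 191. ]]
(47, 110, 82) [[  5.1 190.9]]
(47, -110, 82) [[255.8 188.9]]
(47, 0, 82) [[129.9 188.9]]
(47, 110, 82) [[  6.6 189. ]]
```

View pics/w4.png

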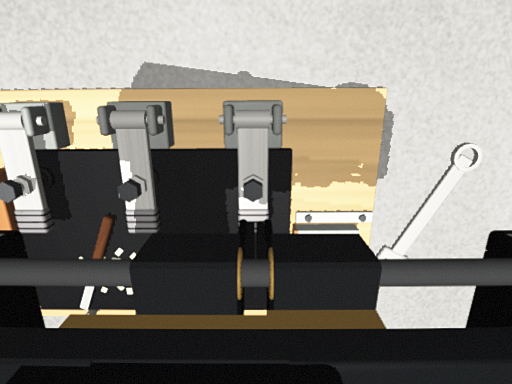

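Heads are at (253,189), (129,189) and (10,190), matching the prediction. I tap the right one.

Request:
apply_moves(
  steps=[
    [[0, 0, 0, 50, 0, 0, 0], [0, 0, 0, 33, 0, 0, 0], [0, 0, 0, 0, 0, 0, 0], [0, 0, 0, 0, 0, 0, 0]],
  ],
)

```text
time_s: 9.02
tcp_pos: [0.5742, -0.139, 0.1076]
ee_rot: [[0.988, 0.152, 0.001], [0.152, -0.988, -0.001], [0.001, 0.001, -1.0]]
wrist_force: [1.1, 0.1, -0.1]
gripper_width: 0.002
```

Request:
apply_moves(
  steps=[
    [[0, 0, 0, 2, 0, 0, 0], [0, 0, 0, 2, 0, 0, 0], [0, 0, 0, 2, 0, 0, 0], [0, 0, 0, 2, 0, 0, 0], [0, 0, 0, 1.5, 0, 0, 0], [0, 0, 0, 0, 0, 0, 0]],
  ],
)

```text
time_s: 9.78
tcp_pos: [0.5735, -0.1389, 0.0992]
ee_rot: [[0.988, 0.154, 0.001], [0.154, -0.988, -0.001], [0.001, 0.001, -1.0]]
wrist_force: [-2.8, 1.4, 10.1]
gripper_width: 0.002
```

Right is firm (10 N with the tips at 82 mm, no sinking). Next the middle.

Request:
apply_moves(
  steps=[
    [[0, 0, 0, -19.5, 0, 0, 0], [0, 0, -55, 0, 0, 0, 0], [0, 0, -55, 0, 0, 0, 0], [0, 0, 0, 10, 0, 0, 0], [0, 0, 0, 0, 0, 0, 0]],
  ],
)

```text
time_s: 10.4
tcp_pos: [0.5559, -0.0301, 0.1058]
ee_rot: [[0.988, 0.153, -0.002], [0.153, -0.988, -0.0], [-0.002, 0.0, -1.0]]
wrist_force: [0.1, -0.0, -0.0]
gripper_width: 0.01
```

Request:
apply_moves(
  steps=[
    [[0, 0, 0, 2, 0, 0, 0], [0, 0, 0, 2, 0, 0, 0], [0, 0, 0, 2, 0, 0, 0], [0, 0, 0, 2, 0, 0, 0], [0, 0, 0, 1.5, 0, 0, 0], [0, 0, 0, 0, 0, 0, 0]],
  ],
)

```text
time_s: 11.15
tcp_pos: [0.5567, -0.0306, 0.0992]
ee_rot: [[0.988, 0.153, 0.001], [0.153, -0.988, -0.001], [0.0, 0.001, -1.0]]
wrist_force: [-4.1, -0.4, 11.2]
gripper_width: 0.006
```

The middle is firm too. Next the left.

Request:
apply_moves(
  steps=[
    [[0, 0, 0, -19.5, 0, 0, 0], [0, 0, -55, 0, 0, 0, 0], [0, 0, -55, 0, 0, 0, 0], [0, 0, 0, 10, 0, 0, 0], [0, 0, 0, 0, 0, 0, 0]],
  ],
)

```text
time_s: 11.78
tcp_pos: [0.5389, 0.0783, 0.1057]
ee_rot: [[0.988, 0.153, -0.002], [0.153, -0.988, -0.001], [-0.002, 0.001, -1.0]]
wrist_force: [-0.2, -0.4, -0.0]
gripper_width: 0.004
```

Request:
apply_moves(
  steps=[
    [[0, 0, 0, 2, 0, 0, 0], [0, 0, 0, 2, 0, 0, 0], [0, 0, 0, 2, 0, 0, 0], [0, 0, 0, 2, 0, 0, 0], [0, 0, 0, 2, 0, 0, 0], [0, 0, 0, 2, 0, 0, 0], [0, 0, 0, 2, 0, 0, 0], [0, 0, 0, 0, 0, 0, 0], [0, 0, 0, 0, 0, 0, 0]],
  ],
)

```text
time_s: 12.9
tcp_pos: [0.5399, 0.0784, 0.0943]
ee_rot: [[0.988, 0.154, 0.001], [0.154, -0.988, -0.001], [0.001, 0.001, -1.0]]
wrist_force: [-3.4, -2.0, 10.4]
gripper_width: 0.006
```

The left bolt sank 5 mm, so it is the loose one. I go over its tab with fingers half open and straddle it.

Request:
apply_moves(
  steps=[
    [[0, 0, 0, -40, 0, 0, 0], [0.5, -37, -1, 0, 0, 0, 0], [0.5, 0, 0, 0, 0, 0, 0], [0.5, 0, 0, 0, 0, 0, 0], [0.5, 0, 0, 30, 0, 0, 0], [0.5, 0, 0, 25, 0, 0, 0], [0.5, 0, 0, 15, 0, 0, 0], [0.5, 0, 0, 0, 0, 0, 0]],
  ],
)

```text
time_s: 13.9
tcp_pos: [0.5029, 0.0738, 0.0614]
ee_rot: [[0.988, 0.153, -0.002], [0.153, -0.988, -0.001], [-0.002, 0.001, -1.0]]
wrist_force: [-0.3, 0.4, 0.1]
gripper_width: 0.496
```

```bash
python3 - <<'E'
from h import *
s=sense();print(s["time_s"],s["joints"].round(1),s["tcp_pos"].round(4),s["wrist_force"].round(1))
c=capture("wrist");cv2.imwrite("pics/w5.png",c["color"][:,:,::-1])
E
```

```text
13.9 [ 26.7  23.  -28.5   0.  -38.7  72.1] [0.5029 0.0738 0.0614] [-0.3  0.4  0.1]
```

View pics/w5.png

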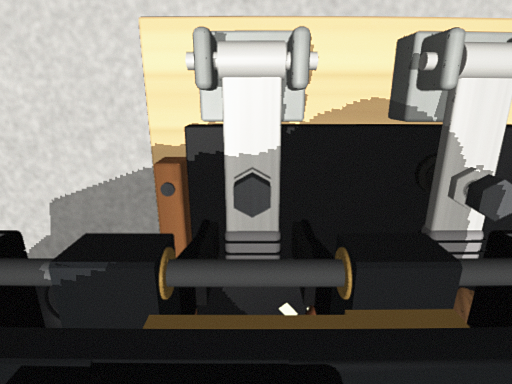

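The tab is centred between the fingers at (252,245). I close and start lifting along the hinge arc.

Request:
apply_moves(
  steps=[
    [[0, 0, 0, 0, 0, 0, 0], [0, 0, 0, 0, 0, 0, 0], [0, 0, 0, 0, 0, 0, 0], [0, 0, 0, 0, 0, 0, 0], [0, 1, 0, -9.7, 0, -0.1, 0], [0, 1, 0, -9.7, 0, -0.1, 0], [0, 1, 0, -9.7, 0, -0.1, 0], [0, 0, 0, 0, 0, 0, 0]],
  ],
)

```text
time_s: 14.95
tcp_pos: [0.5096, 0.0761, 0.0905]
ee_rot: [[0.945, 0.151, -0.291], [0.145, -0.988, -0.043], [-0.295, -0.002, -0.956]]
wrist_force: [-0.6, 5.3, -1.9]
gripper_width: 0.335
```

```bash
cat > chk.py <<'E'
from h import *
s=sense();print(s["time_s"],s["joints"].round(1),s["tcp_pos"].round(4),s["ee_rot"].round(3),s["wrist_force"].round(1),s["moment"].round(2),s["gripper_width"]*87)
d=s["tcp_pos"]-jig2w([.5098,-.0363,.1517],[[.107,.110,.056]])[0]
h=-(d[0]*np.cos(.1517)+d[1]*np.sin(.1517));print("r",np.hypot(h,d[2]),"ang",np.arctan2(d[2],h),"tilt",np.arcsin(s["ee_rot"][2,0]))
E
python3 chk.py
```

```text
14.95 [ 23.8  28.7 -12.6  -5.  -65.3  77.6] [0.5096 0.0761 0.0905] [[ 0.945  0.151 -0.291]
 [ 0.145 -0.988 -0.043]
 [-0.295 -0.002 -0.956]] [-0.6  5.3 -1.9] [ 1.61 -0.72 -0.38] 29.152617365625833
r 0.09656266858527754 ang 0.3656617039707256 tilt -0.29893606419935986
```

Holding 29 mm, with low forces and tilt of 0.30 rad. I continue.

Request:
apply_moves(
  steps=[
    [[0, 1, 0, -9.7, 0, -0.1, 0], [0, 1, 0, -9.7, 0, -0.1, 0], [0, 1, 0, -9.7, 0, -0.1, 0], [0, 1, 0, -9.7, 0, -0.1, 0], [0, 1, 0, -9.7, 0, -0.1, 0], [0, 1, 0, -9.7, 0, -0.1, 0], [0, 0.5, 0, -4.9, 0, -0.05, 0], [0, 0, 0, 0, 0, 0, 0], [0, 0, 0, 0, 0, 0, 0]],
  ],
)

```text
time_s: 16.08
tcp_pos: [0.5481, 0.0821, 0.1373]
ee_rot: [[0.58, 0.151, -0.8], [0.09, -0.988, -0.122], [-0.81, -0.002, -0.587]]
wrist_force: [1.3, 4.5, -9.8]
gripper_width: 0.34
```

```bash
python3 chk.py; python3 - <<'E'
from h import *
a=capture("side")["color"][130:290,170:340];b=capture("scene")["color"][150:260,160:330]
o=np.vstack([cv2.resize(a,(500,470),interpolation=3),np.zeros((0,500,3),np.uint8)])
b=cv2.resize(b,(300,194),interpolation=3);o=np.hstack([o,np.vstack([b,np.zeros((276,300,3),np.uint8)])])
cv2.imwrite("pics/e.png",o[:,:,::-1])
E
```

```text
16.075 [  20.1   47.9   18.4  -10.1 -113.7   79.3] [0.5481 0.0821 0.1373] [[ 0.58   0.151 -0.8  ]
 [ 0.09  -0.988 -0.122]
 [-0.81  -0.002 -0.587]] [ 1.3  4.5 -9.8] [ 1.38 -4.19 -1.13] 29.601031057738783
r 0.09609733651639935 ang 1.0078661825898514 tilt -0.9435801679455841
```

View pics/e.png

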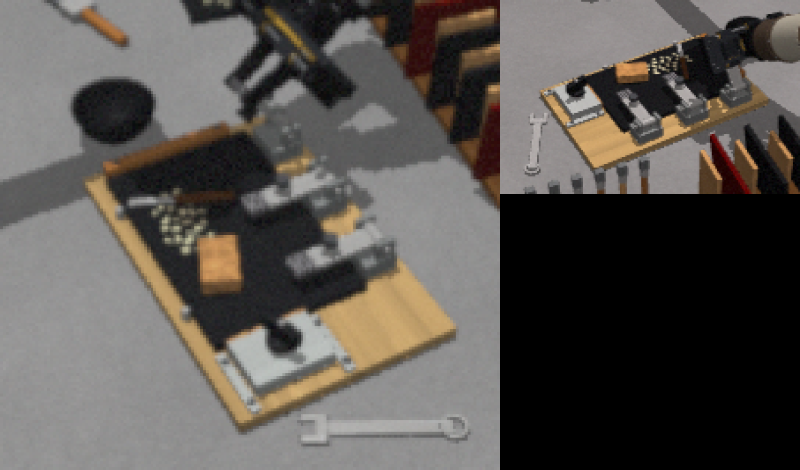

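The picture shows the left strap raised in the fingers at (280,130). The other two straps are shut at (290,195) and (340,250), and the cork, knife, board and wrench lie as before. I let it settle, then hand in.

Request:
apply_moves(
  steps=[
    [[0, 0, 0, 0, 0, 0, 0], [0, 0, 0, 0, 0, 0, 0], [0, 0, 0, 0, 0, 0, 0], [0, 0, 0, 0, 0, 0, 0]],
  ],
)

```text
time_s: 16.68
tcp_pos: [0.548, 0.0821, 0.1373]
ee_rot: [[0.58, 0.151, -0.8], [0.09, -0.988, -0.121], [-0.809, -0.002, -0.587]]
wrist_force: [1.8, 4.6, -9.2]
gripper_width: 0.344
```

```bash
python3 chk.py && python3 -c "
from station import r
print(r.finish_job())"
```

```text
16.675 [  20.1   47.9   18.4  -10.1 -113.7   79.3] [0.548  0.0821 0.1373] [[ 0.58   0.151 -0.8  ]
 [ 0.09  -0.988 -0.121]
 [-0.809 -0.002 -0.587]] [ 1.8  4.6 -9.2] [ 1.38 -4.26 -1.04] 29.95359165801075
r 0.09610765802018478 ang 1.0075210491039532 tilt -0.9429319288720561
the job is handed in; nothing more can be done
None
```

The job is handed in at 16.7 s with the left bracket, the one with the loose bolt, held up in the fingers. `finish_job` gives no verdict, so these are my own last checks.

- **Knob:** I turned it clockwise to about 1.39 rad, judged from the gripper's yaw while gripping it. A wrist picture after letting go showed the bar still at that angle.
- **Bolts:** Right and middle held firm, taking 10 to 11 N without sinking. The left one sank about 5 mm.
- **Bracket:** It was at about 0.94 rad and not moving between the last two readings. The fingers were closed to 30 mm on the tab.
- **Rest of the scene:** The last picture showed the other two brackets shut and the board, cork block, knife and wrench where they were. I did not measure the board or the side stop in millimetres.

Two readings were a little off:

- **Wrist force:** It read about 9 N downward at the end, where I expected 2 to 3 N. It was steady and well inside the limit.
- **Knob grip:** Gripping the knob pushed the tool up 5 mm, with about 17 N. I think the fingertips touched the knob's base, and it did no visible harm.

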